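# Pack out the gap in the cheese press and hold the wedge tight

### The arm

A 6-joint arm with a two-finger parallel gripper is mounted at the origin on the work surface. World frame = base frame: x ahead of the robot, y to its left, z up, the work surface at z = 0. Lengths are in m, angles in degrees, forces in N, time in s.
With the tool pointing down it reaches from about 0.3 to 0.75 m from the base axis. Payload 8.5 kg.
Tool frame: the origin (TCP) lies on the centre line of the jaws, within the pads' length; the fingertips stand 25 mm ahead of it and the grasp point (between the pads) lies 6 mm ahead of it; z points along the fingers, y is the line along which they close (so a half turn about z gives the same grasp; the last joint's range is limited). The gripper opens to 85 mm and grips with 20 to 120 N. Pads are 22 mm wide; open, the fingers measure 114 mm over their backs; the gripper's body (76 mm by 85 mm) begins 54 mm behind the grasp point. The pads swing forward as they close: fully open they stand 13 mm farther back than shut.
Start: joints at [51.606, 21.807, 74.336, -0, 83.858, -12.336], TCP at [0.242, 0.494, 0.228] pointing down, gripper open.
Joint ranges: [-178.18, 178.18], [-50.72, 133.34], [12.68, 142.11], [-81.47, 261.47], [9.98, 163.14], [-165.26, 165.26]. Speed limits (degrees/s): [136.94, 136.94, 180, 180, 180, 180].

### API

Orientations are given as a 3x3 rotation matrix whose columns are the frame's x, y, z axes.
In Python, from rig import telemetry, optics, env gives the robot as it stands.
- The arm moves only by the tool send_rows, never from a script. Its argument "deltas" is a list that holds one entry, the list of rows, each a list of 7 numbers: the shift along the tool's x, y, z in m, then the turn, a rotation vector about the tool's x, y, z in rad, then the opening, from -1 (shut) to 1 (fully open), so that 0 is half open. In form: [[[x, y, z, ax, ay, az, grip], ...]]. A call has 1 to 12 rows; each row shifts and turns the commanded pose from where the row before left it, along the tool's axes as they then stand; what a row does not reach is not made up. A row lasts 1/8 s, in which the tool goes at most 62.5 mm and 10.7 degrees, less where a joint would pass 70% of its speed; a pose out of reach is approached as far as the arm can. A call is refused whole if a number of a shift passes 0.0625 or a number of a turn 0.188, either way. A call with a gripper value outside its range is refused whole. The fingers move at their own pace and stop on an object; "squeeze" is the grip in N (left out, the last holds). Time passes only in rows, so rows that do not move let the fingers close. It gives the time, the measured TCP pose, the force, the opening and the grip force at its end, in the units of the state.
- telemetry.observe(): the state, without advancing time (a new reading comes with each control period).
- optics.get_image(name): name is "side" or "top"; returns a dict with "image" (384x512x3 uint8, red, green, blue), "range_z" (384x512 float32, m along the optical axis (not along the pixel's ray), 0 where there is no reading), "K" (3x3 intrinsics, pixels), "k1" (the pictures are not rectified: a ray, as slopes to the right and down, at radius r is drawn at 1 + k1 r^2 times it, then the intrinsics apply), "rvec" (rotation vector, rad) and "tvec" (3), from world to camera coordinates, as OpenCV has them. Camera axes: x right, y down, z forward; pixel columns grow to the right and rows downward; lengths in m; the calibration is good to about 2 mm. A picture is of the moment at which its call begins.
- env.close_job(): hands the job in; it is judged then, once.
The state is a dict: "time_s": time; "q": joint angles; "qvel": joint speeds; "joint_efforts": joint torques, N m; "position": TCP position; "tool_rot": TCP orientation; "ft_force": force on the tool from outside, world axes, zero at the start; "wrist_torque": the same for the moment, N m; "grip_width": finger opening in m; "gripper_force": force on a finger pad.
Only numpy, scipy, OpenCV 4.12 (cv2) and the standard library are available. Lean on these libraries where they do the work, as an engineer would, in place of code of your own. Each camera call takes 0.05 s, during which the arm holds its last target. There are 200 camera calls.

### The job

There is a gap in the cheese press between the steel end wall and the white mould: stand spacer boards from the rack upright in it against the end wall, one after another, until what is left is narrow enough for the wedge; boards you do not need stay in the rack. Then pull the wedge out of its holder and push it point down, upright and centred, its flat side with the yellow stripe towards the boards, between the boards and the mould until you feel it jam tight between them without its point reaching the press bed. Finish holding the wedge in the gripper, still pressed down tight, and leave the small cheese in front of the press, the jar and the bowl where they are.

Things in the scene. Friction and masses are not known exactly. Their poses are not given: they have to be found in the camera images.
- press: fixed bed of a cheese press: plate 100 mm wide (x), 10 mm thick, with a dark steel end wall (90 mm wide, top 100 mm above the table). Origin at table height under the middle of the wall's inner face; +y points square off that face across the gap to the mould, x along the face, z up. The gap is open above and at both sides; its floor, the plate's top, is 10 mm above the table
- mould: white cheese mould on the press bed with a square face plate (90 mm wide, top 100 mm above the table), clamped immovably. Origin at the middle of the lower edge of the plate's face towards the gap, 10 mm above the table; axes as the press. Its y in the press frame is the gap's width, 28.5 to 51 mm
- wedge_mid (a point): centre of a wooden wedge, 165 mm long, 120 g, upright in the holder: 82.5 mm above its tip; z up. Taper 120 mm long, 40 mm wide (x), 4 mm thick (y) at the point, growing 0.25 mm per mm to 34 mm: -y face flat and upright (17 mm from this point), +y face sloping; above, a blue handle 40 x 40, 45 mm high, yellow stripe on its -y side, shoulders resting on the holder's rim. Lift 125 mm to clear
- wedge_stripe (a point): middle of the yellow stripe on the wedge's handle, on the flat (-y) side of the wedge: 142.5 mm above the tip, 20 mm from the wedge's centre line
- holder: fixed upright open steel holder for the wedge, 60 mm (x) by 52 mm (y), 130 mm high, opening 44 by 36 mm; origin under its centre
- rack: fixed dark wooden rack, 80 mm (x) by 136 mm (y), 58 mm high, with three slots about 15.5 mm wide side by side along y at 40 mm pitch, in which the boards stand upright; slot floor 8 mm above the table; origin under its centre
- board0_mid (a point): centre of a pale spacer board standing in the rack (middle of its height): 60 mm wide (x), 14 mm thick (y), body 90 mm high with a centred tab 24 mm wide (x), 14 mm thick and 28 mm high on top, 118 mm in all; this point is 59 mm above its foot; z up. 80 g
- board1_mid (a point): the same for another, identical board
- board2_mid (a point): the same for another, identical board
- cheese_a: bystander: small smoked cheese, disc 94 mm across, 42 mm high, on the table between the robot and the press; origin under its centre
- jar: bystander: closed jar, 66 mm across, 95 mm high; origin under its centre
- bowl: bystander: steel bowl, 130 mm across, 50 mm high; origin under its centre

How it is judged (in metres and radians):
On the way:
1. a spacer board stands upright on the bed in the gap, let go ((((x of board0_mid in the frame of press between -0.02 and 0.02 m and y of board0_mid in the frame of press between 0 and 0.055 m and z of board0_mid in the frame of press between 0.06 and 0.075 m and angle between board0_mid's own z axis and vertical below 0.15 rad) and contact force between the fingers and board0 below 0.1 N) or ((x of board1_mid in the frame of press between -0.02 and 0.02 m and y of board1_mid in the frame of press between 0 and 0.055 m and z of board1_mid in the frame of press between 0.06 and 0.075 m and angle between board1_mid's own z axis and vertical below 0.15 rad) and contact force between the fingers and board1 below 0.1 N) or ((x of board2_mid in the frame of press between -0.02 and 0.02 m and y of board2_mid in the frame of press between 0 and 0.055 m and z of board2_mid in the frame of press between 0.06 and 0.075 m and angle between board2_mid's own z axis and vertical below 0.15 rad) and contact force between the fingers and board2 below 0.1 N))), for 0.2 s.
At the end, for the whole second after the job is handed in: Wedge gripped (over 2 N), still, stripe to the boards, upright to 0.15 rad, 20 mm of mid-bed, pressed over 2 N by mould and by a board, point 12+ mm below the gap's top, 4+ mm above the bed; each board upright on the bed in the gap (0.15 rad, 20 mm) or within 20 mm of its place in the rack (contact force between wedge and mould above 2 N and (contact force between wedge and board0 above 2 N or contact force between wedge and board1 above 2 N or contact force between wedge and board2 above 2 N) and contact force between the fingers and wedge above 2 N and angle between wedge_mid's own z axis and vertical below 0.15 rad and z of wedge_mid in the frame of press between 0.0965 and 0.17 m and x of wedge_mid in the frame of press between -0.02 and 0.02 m and y of wedge_mid in the frame of press between 0.01 and 0.055 m and y of wedge_stripe in the frame of press below 0.029 m and linear speed of wedge below 0.02 m/s and ((x of board0_mid in the frame of press between -0.02 and 0.02 m and y of board0_mid in the frame of press between 0 and 0.055 m and z of board0_mid in the frame of press between 0.06 and 0.075 m and angle between board0_mid's own z axis and vertical below 0.15 rad) or distance of board0_mid from where it was at the start of the episode below 0.02 m) and ((x of board1_mid in the frame of press between -0.02 and 0.02 m and y of board1_mid in the frame of press between 0 and 0.055 m and z of board1_mid in the frame of press between 0.06 and 0.075 m and angle between board1_mid's own z axis and vertical below 0.15 rad) or distance of board1_mid from where it was at the start of the episode below 0.02 m) and ((x of board2_mid in the frame of press between -0.02 and 0.02 m and y of board2_mid in the frame of press between 0 and 0.055 m and z of board2_mid in the frame of press between 0.06 and 0.075 m and angle between board2_mid's own z axis and vertical below 0.15 rad) or distance of board2_mid from where it was at the start of the episode below 0.02 m)); the arm keeps its last pose, push and grip.
It fails at once if the small cheese before the press, the jar or the bowl is moved over 40 mm (distance of any of cheese_a, jar, bowl from where it was at the start of the episode above 0.04 m).
It also fails if it takes over 72 s, if anything falls off the work surface, if the arm or the gripper's body presses on something with over 40 N, if the wrist force passes 120 N, or if a joint passes its speed limit or range.

## Working session

There is one attempt and no reset: what is moved stays moved. The work goes in short steps, Python scripts to look and compute and a tool call to move; the robot and the scene stay as the last step left them, time stands still between calls to the robot, and variables do not carry over. Pictures are saved under pics/ and viewed, at most 10 in all, crops included, and the job is handed in when it is done.

Besides the shell and the picture viewer there is one more tool, called after "Call:" as a command line: name --argument value ..., lists and objects as JSON in quotes. send_rows: Moves the arm, as the interface text tells. Its arguments: {"type":"object","properties":{"deltas":{"type":"array"},"squeeze":{"type":"number"}},"required":["deltas"]}

```bash
ls; mkdir -p pics; python3 - <<'E'
from rig import telemetry, optics
import cv2,numpy as np
s=telemetry.observe()
for k,v in s.items(): print(k,np.round(v,3).tolist())
ims=[]
for n in("side","top"):
    d=optics.get_image(n); np.savez(f"{n}0.npz",**d); cv2.imwrite(f"pics/{n}0.png",d["image"][...,::-1])
    R=cv2.Rodrigues(np.array(d["rvec"]))[0]; print(n,d["K"],d["k1"],(-R.T@np.array(d["tvec"]).ravel()),R[2], (d["range_z"]>0).mean())
E
```

```text
pics
time_s 0.0
q [51.607, 21.842, 74.387, -0.001, 83.859, -12.336]
qvel [-0.047, -0.044, 0.002, -0.042, -0.216, 0.051]
joint_efforts [0.002, -44.844, -23.129, -0.0, 0.005, 0.0]
position [0.241, 0.494, 0.227]
tool_rot [[-0.898, 0.439, -0.001], [0.439, 0.898, -0.001], [0.0, -0.002, -1.0]]
ft_force [0.295, -0.221, -0.91]
wrist_torque [0.02, 0.041, -0.043]
gripper_force 0.0
grip_width 0.085
side [[417.01088694   0.         261.59445774]
 [  0.         417.01088694 191.89523698]
 [  0.           0.           1.        ]] -0.03271447450516167 [ 0.16188453 -0.70629969  1.04194544] [ 0.30916341  0.56206066 -0.76714132] 0.9959920247395834
top [[347.95142825   0.         257.57214611]
 [  0.         347.95142825 196.22385446]
 [  0.           0.           1.        ]] -0.004869018704651172 [ 0.40006088 -0.03056816  1.3246495 ] [ 0.09933974  0.00179571 -0.99505195] 0.9958953857421875
```

View pics/side0.png

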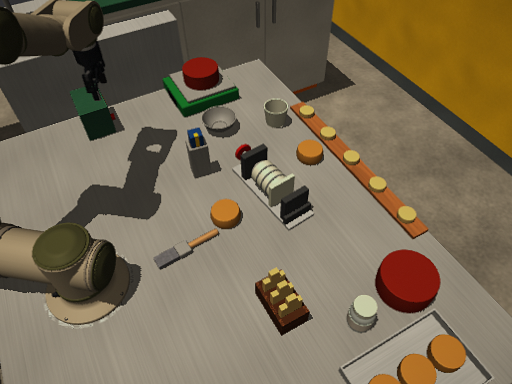

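View pics/top0.png

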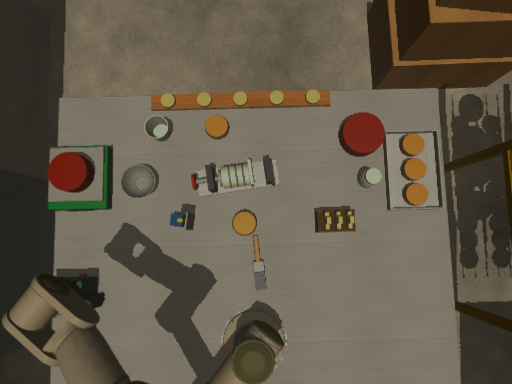

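```bash
cat > h.py <<'E'
import numpy as np,cv2
def load(f): return dict(np.load(f))
def rays(d,uv):
    """camera-frame slopes -> world origin and directions (dz_cam=1)"""
    K=d["K"];k1=float(d["k1"])
    p=cv2.undistortPoints(np.asarray(uv,float).reshape(-1,1,2),K,np.array([k1,0,0,0.])).reshape(-1,2)
    R=cv2.Rodrigues(d["rvec"])[0];t=d["tvec"].ravel()
    return -R.T@t, np.c_[p,np.ones(len(p))]@R
def plane(d,uv,z):
    o,D=rays(d,uv); return o+D*((z-o[2])/D[:,2])[:,None]
def cloud(d):
    h,w=d["range_z"].shape; v,u=np.mgrid[:h,:w]
    o,D=rays(d,np.c_[u.ravel(),v.ravel()])
    return (o+D*d["range_z"].reshape(-1,1)).reshape(h,w,3)
def project(d,P):
    return cv2.projectPoints(np.asarray(P,float).reshape(-1,1,3),d["rvec"],d["tvec"],d["K"],np.array([float(d["k1"]),0,0,0]))[0].reshape(-1,2)
E
python3 - <<'E'
from h import *
S,T=load("side0.npz"),load("top0.npz")
def crop(d,u0,v0,u1,v1,W,H): return cv2.resize(d["image"][v0:v1,u0:u1,::-1],(W,H),interpolation=cv2.INTER_CUBIC)
a=crop(S,225,135,325,235,400,400);b=crop(T,185,145,285,205,400,240)
c=crop(S,245,255,320,335,400,400)[:340];
e=np.zeros((600,800,3),np.uint8); e[:400,:400]=a; e[:240,400:]=b
e[240:400,400:600]=crop(T,310,200,360,240,200,160); e[240:400,600:]=crop(T,160,195,210,235,200,160)
e[400:,:200]=crop(S,180,120,220,180,200,200)if 0 else crop(S,175,120,225,170,200,200)
e[400:,200:400]=crop(S,250,260,320,330,200,200)
cv2.imwrite("pics/crops.png",e)
for n,d in(("side",S),("top",T)):
    X=cloud(d)
    z=X[...,2]; print(n,"table",np.median(z[250:280,200:230]),np.std(z[250:280,200:230]))
    for nm,lo,hi in(("press",(.45,-.12),(.72,.25)),("rack",(.35,-.4),(.5,-.15)),("wedge",(.37,.18),(.55,.32))):
        m=(X[...,0]>lo[0])&(X[...,0]<hi[0])&(X[...,1]>lo[1])&(X[...,1]<hi[1])&(z>.03)&(z<.2)
        v,u=np.nonzero(m); P=X[m]
        print(nm,len(P),"uv",u.min(),u.max(),v.min(),v.max(),"min",P.min(0).round(3),"max",P.max(0).round(3),np.histogram(P[:,2],np.arange(.03,.2,.01))[0])
E
```

```text
side table 0.0003587512716815011 0.06931704650644217
press 2825 uv 195 310 128 220 min [ 0.45  -0.099  0.03 ] max [0.676 0.25  0.178] [229 358 192 263 299 377 570 310 106  28  25  10  10   9  39   0]
rack 1861 uv 255 309 267 330 min [ 0.392 -0.383  0.03 ] max [ 0.474 -0.244  0.13 ] [ 85  87 618 187 124 128 282  85  66 198   1   0   0   0   0   0]
wedge 791 uv 185 210 127 171 min [0.414 0.209 0.03 ] max [0.479 0.274 0.181] [ 36  50  42  43  48  47  44  54  44  76  79  37  32  34 121   4]
top table -0.0004707281808211672 0.13187553528663576
press 1575 uv 174 274 157 218 min [ 0.45  -0.091  0.03 ] max [0.672 0.25  0.179] [107 100  59 130 142 263 449 180  69  24  13   4   1   2  32   0]
rack 843 uv 316 355 209 232 min [ 0.39  -0.379  0.032] max [ 0.471 -0.241  0.129] [ 12  13 410  77  37  24 134  30  20  86   0   0   0   0   0   0]
wedge 373 uv 170 192 211 229 min [0.413 0.214 0.032] max [0.476 0.271 0.179] [  8   8   7  11   8  11  14  10  12  66  46  10   6   8 148   0]
```

View pics/crops.png

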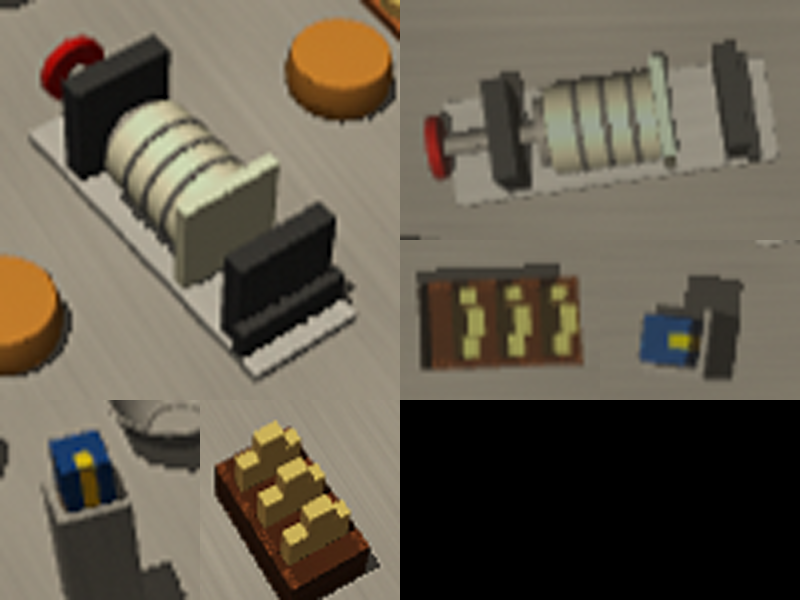

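```bash
cat > m.py <<'E'
from h import *
def meas(d,nm,lo,hi,cond=None):
    X=cloud(d); m=np.all((X>lo)&(X<hi),-1)
    if cond is not None: m&=cond(d["image"].astype(int))
    n,lab,st,_=cv2.connectedComponentsWithStats(m.astype(np.uint8))
    for i in range(1,n):
        if st[i,4]<8: continue
        P=X[lab==i]; zt=np.median(P[:,2])
        v,u=np.nonzero(lab==i); Q=plane(d,np.c_[u,v],zt)
        (c,wh,a)=cv2.minAreaRect((Q[:,:2]*1000).astype(np.float32))
        print(nm,st[i,4],"uv",u.mean().round(1),v.mean().round(1),"z",zt.round(4),"mean",P[:,:2].mean(0).round(4),"rect",np.round(c,1),np.round(wh,1),round(a,1))
E
python3 - <<'E'
from m import *
blue=lambda I:I[...,2]>I[...,0]+30
for f in("side0.npz","top0.npz"):
    d=load(f); print(f)
    meas(d,"wedge",(.38,.18,.168),(.55,.32,.185))
    meas(d,"tabs",(.38,-.4,.121),(.5,-.2,.135))
    meas(d,"shoulders",(.38,-.4,.092),(.5,-.2,.103))
    meas(d,"rim",(.38,.18,.126),(.55,.32,.134))
    meas(d,"rack",(.38,-.4,.054),(.5,-.2,.061))
    meas(d,"press",(.5,-.12,.095),(.7,.0,.105))
    meas(d,"mould",(.5,-.0,.094),(.7,.045,.105))
E
```

```text
side0.npz
wedge 129 uv 194.6 132.8 z 0.1753 mean [0.4464 0.2373] rect [445.8 238. ] [46.7 40.8] 81.9
tabs 62 uv 273.6 271.4 z 0.1252 mean [ 0.4328 -0.2734] rect [ 432.5 -273.4] [25.  15.7] 0.1
tabs 63 uv 282.1 284.1 z 0.1256 mean [ 0.4332 -0.3135] rect [ 433.  -313.1] [16.2 24.5] 89.2
tabs 67 uv 290.7 297.5 z 0.1257 mean [ 0.4332 -0.3533] rect [ 433.1 -353.8] [15.5 26.1] 88.8
shoulders 100 uv 272.9 277.7 z 0.0977 mean [ 0.4306 -0.2748] rect [ 432.7 -274.4] [61.3 18. ] 1.3
shoulders 101 uv 281.3 290.2 z 0.0978 mean [ 0.4313 -0.3149] rect [ 432.9 -313.7] [60.5 16.7] 0.8
shoulders 105 uv 289.5 303.7 z 0.0974 mean [ 0.4307 -0.355 ] rect [ 433.4 -354. ] [61.4 16.7] 0.1
rim 107 uv 196.2 145.1 z 0.1304 mean [0.4427 0.2305] rect [445.9 237.8] [56.8 62.1] 78.2
rack 600 uv 281.3 306.0 z 0.0579 mean [ 0.4203 -0.3349] rect [ 433. -314.] [ 80.9 138.9] 0.5
rack 11 uv 286.5 279.8 z 0.0574 mean [ 0.4696 -0.2794] rect [ 469.6 -279.7] [ 5.9 13.7] 11.6
rack 18 uv 294.7 292.2 z 0.0589 mean [ 0.4696 -0.3202] rect [ 470.8 -320.7] [12.5 15.2] 31.7
press 104 uv 280.5 181.5 z 0.1 mean [ 0.6111 -0.0082] rect 
[... 1024 characters left out ...]
 0.4094 -0.2706] rect [ 409.5 -269.6] [14.1 17.7] 87.4
shoulders 19 uv 338.3 225.8 z 0.0966 mean [ 0.4109 -0.3093] rect [ 410.2 -308.4] [14.1 14. ] 88.5
rim 94 uv 180.6 220.3 z 0.1297 mean [0.4432 0.2376] rect [444.  242.8] [50.3 59.6] 82.3
rack 26 uv 351.1 211.3 z 0.0575 mean [ 0.4627 -0.3672] rect [ 460.1 -363.2] [28.9 21.9] 88.5
rack 350 uv 332.9 221.6 z 0.0575 mean [ 0.427  -0.2994] rect [ 430.2 -309.9] [ 78.6 136.4] 0.4
press 135 uv 267.5 168.8 z 0.0991 mean [ 0.62   -0.0661] rect [619.8 -66.2] [89.6 19.9] 7.7
press 61 uv 250.5 173.2 z 0.0992 mean [ 0.6056 -0.0053] rect [613.4  -5.5] [87.6 11.3] 3.8
mould 75 uv 243.7 170.6 z 0.0961 mean [0.6159 0.0187] rect [625.1  22.6] [63.3 43.3] 2.7
```

```bash
python3 - <<'E'
from m import *
th=np.radians(7); ex=np.array([np.cos(th),np.sin(th)]); ey=np.array([-np.sin(th),np.cos(th)])
def fitface(X,m,nm):
    P=X[m]
    for _ in range(4):
        c=P.mean(0); n=np.linalg.svd(P-c)[2][2]; n*=-np.sign(n[1]); r=(P-c)@n; P=P[abs(r)<max(2.0*r.std(),1e-4)]
    print(nm,len(P),"n",n.round(3),"yaw",np.degrees(np.arctan2(n[0],-n[1])).round(2),"c",c.round(4),"sd",r.std().round(4),"x range",P[:,0].min().round(3),P[:,0].max().round(3))
for f,o in(("side0.npz",(.621,-.070)),("top0.npz",(.620,-.066))):
    d=load(f);X=cloud(d);g=X[...,:2]-np.array(o);a=g@ex;b=g@ey;z=X[...,2]
    print(f)
    m=(abs(a)<.055)&(b>-.03)&(b<.09)&(z>.095)&(z<.105)
    print("top hist b", np.histogram(b[m]*1000,np.arange(-24,90,3)), )
    m=(abs(a)<.035)&(b>0)&(b<.09)&(z>.0)&(z<.02); print("floor b range",np.percentile(b[m],[1,99]).round(4), np.histogram(b[m]*1000,np.arange(0,70,3))[0])
    if f[0]=="s":
        fitface(X,(abs(a)<.04)&(b>.04)&(b<.064)&(z>.03)&(z<.094),"mould")
        fitface(X,(abs(a)<.04)&(b>-.03)&(b<.0)&(z>.045)&(z<.092),"wall outer")
        fitface(X,(X[...,0]>.42)&(X[...,0]<.48)&(X[...,1]>.19)&(X[...,1]<.225)&(z>.02)&(z<.12),"holder")
        fitface(X,(X[...,0]>.43)&(X[...,0]<.46)&(X[...,1]>.20)&(X[...,1]<.235)&(z>.14)&(z<.170),"handle")
        for y in(-.281,-.321,-.361): fitface(X,(X[...,0]>.424)&(X[...,0]<.444)&(abs(X[...,1]-y)<.005)&(z>.10)&(z<.122),"tab")
    else:
        fitface(X,(abs(a)<.04)&(b>.0)&(b<.03)&(z>.02)&(z<.094),"wall inner")
E
```

```text
side0.npz
top hist b (array([ 0,  0,  0,  0, 19, 37, 21, 26, 25, 25, 25, 16,  2,  0,  0,  0,  0,
        0,  0,  0,  0,  0,  0,  0,  0,  0,  3, 32, 23, 24, 19, 16,  3,  2,
        4,  4,  6]), array([-24, -21, -18, -15, -12,  -9,  -6,  -3,   0,   3,   6,   9,  12,
        15,  18,  21,  24,  27,  30,  33,  36,  39,  42,  45,  48,  51,
        54,  57,  60,  63,  66,  69,  72,  75,  78,  81,  84,  87]))
floor b range [0.0266 0.0879] [ 0  0  0  0  0  0  0  1  0  2  3  4  3  6  5  5  5  8  7 15  3  0  0]
mould 238 n [ 0.121 -0.993 -0.009] yaw 6.95 c [ 0.6143 -0.0118  0.0631] sd 0.001 x range 0.574 0.653
wall outer 174 n [ 0.126 -0.992 -0.001] yaw 7.26 c [ 0.6216 -0.0788  0.069 ] sd 0.0009 x range 0.583 0.662
holder 329 n [-0.12  -0.993 -0.005] yaw -6.87 c [0.4464 0.2165 0.0712] sd 0.0016 x range 0.42 0.474
handle 65 n [-0.124 -0.992 -0.024] yaw -7.14 c [0.4453 0.2223 0.1542] sd 0.0016 x range 0.43 0.46
tab 21 n [ 0.046 -0.999 -0.025] yaw 2.65 c [ 0.4344 -0.2794  0.1106] sd 0.0005 x range 0.424 0.443
tab 23 n [ 0.025 -0.999  0.033] yaw 1.45 c [ 0.4332 -0.3192  0.1094] sd 0.0003 x range 0.424 0.442
tab 21 n [ 0.023 -0.999 -0.028] yaw 1.33 c [ 0.434  -0.3598  0.1111] sd 0.0003 x range 0.425 0.443
top0.npz
top hist b (array([ 0,  0,  0,  0,  8, 19, 21, 22, 18, 21, 19,  7,  0,  0,  0,  0,  0,
        0,  0,  0,  0,  0,  0,  0,  0,  0,  0, 19, 18, 21, 21,  3,  3,  2,
        0,  4,  2]), array([-24, -21, -18, -15, -12,  -9,  -6,  -3,   0,   3,   6,   9,  12,
        15,  18,  21,  24,  27,  30,  33,  36,  39,  42,  45,  48,  51,
        54,  57,  60,  63,  66,  69,  72,  75,  78,  81,  84,  87]))
floor b range [0.0099 0.0566] [ 0  0  0 15 13 14 14 16 14 13 14 16 14 14 14 14 16 13 13  0  0  0  0]
wall inner 18 n [ 0.122 -0.993 -0.004] yaw 7.01 c [ 0.615  -0.0569  0.0587] sd 0.0001 x range 0.58 0.658
```

```bash
cat > go.py <<'E'
import sys,json,numpy as np
from scipy.spatial.transform import Rotation as Ro
from rig import telemetry
def go(wps,grip,step=.05):
    """wps: (x,y,z,yaw_deg of tool y) -> prints rows from the measured pose"""
    s=telemetry.observe(); p=np.array(s["position"],float); R=np.array(s["tool_rot"],float); rows=[]
    for x,y,z,ps in wps:
        c,t=np.cos(np.radians(ps)),np.sin(np.radians(ps))
        Rt=np.array([[-t,c,0],[c,t,0],[0,0,-1.]]); q=np.array([x,y,z])
        w=Ro.from_matrix(R.T@Rt).as_rotvec()
        n=int(max(1,np.ceil(np.linalg.norm(q-p)/step),np.ceil(np.linalg.norm(w)/.16)))
        for i in range(n):
            d=np.round(R.T@(q-p)/(n-i),4)
            w=np.round(Ro.from_matrix(R.T@Rt).as_rotvec()/(n-i),3)
            rows.append([*d,*w,grip]); p=p+R@d; R=R@Ro.from_rotvec(w).as_matrix()
    print(len(rows),"t",s["time_s"],json.dumps([[float(v)+0.0 for v in r] for r in rows]).replace(" ",""))
if __name__=="__main__":
    a=json.loads(sys.argv[1]); go(a,float(sys.argv[2]),float(sys.argv[3]) if len(sys.argv)>3 else .05)
E
python3 go.py '[[0.242,0.494,0.28,64],[0.432,-0.272,0.28,1]]' 0.2 .055
```

```text
16 t 0.1 [[-0.0004,0.0003,-0.0529,-0.001,0.0,-0.001,0.2],[-0.0338,-0.0403,0.0,0.0,0.0,0.073,0.2],[-0.0366,-0.0378,0.0,0.0,0.0,0.073,0.2],[-0.0393,-0.035,0.0,0.0,0.0,0.073,0.2],[-0.0417,-0.032,0.0,0.0,0.0,0.073,0.2],[-0.044,-0.0289,0.0,0.0,0.0,0.073,0.2],[-0.0459,-0.0256,0.0,0.0,0.0,0.073,0.2],[-0.0477,-0.0222,0.0,0.0,0.0,0.074,0.2],[-0.0492,-0.0186,0.0,0.0,0.0,0.073,0.2],[-0.0504,-0.015,0.0,0.0,0.0,0.074,0.2],[-0.0514,-0.0112,0.0,0.0,0.0,0.073,0.2],[-0.0521,-0.0075,0.0,0.0,0.0,0.074,0.2],[-0.0525,-0.0036,0.0,0.0,0.0,0.073,0.2],[-0.0527,0.0003,0.0,0.0,0.0,0.074,0.2],[-0.0525,0.0041,0.0,0.0,0.0,0.073,0.2],[-0.052,0.008,0.0,0.0,0.0,0.074,0.2]]
```

Call:
send_rows --deltas '[[[0,0,-0.053,0,0,0,0.2],[-0.034,-0.04,0,0,0,0.073,0.2],[-0.037,-0.038,0,0,0,0.073,0.2],[-0.039,-0.035,0,0,0,0.073,0.2],[-0.042,-0.032,0,0,0,0.073,0.2],[-0.044,-0.029,0,0,0,0.073,0.2],[-0.046,-0.026,0,0,0,0.073,0.2],[-0.048,-0.022,0,0,0,0.073,0.2],[-0.049,-0.019,0,0,0,0.073,0.2],[-0.05,-0.015,0,0,0,0.073,0.2]]]' --squeeze 60

```text
time_s: 1.35
position: [0.3552, 0.0324, 0.2806]
tool_rot: [[-0.441, 0.898, 0.0], [0.898, 0.441, 0.0], [0.0, 0.0, -1.0]]
ft_force: [0.8, 1.5, -0.1]
grip_width: 0.0514
gripper_force: 0.0
```

```bash
python3 go.py '[[0.432,-0.272,0.24,1]]' 0.2 .055
```

```text
6 t 1.35 [[-0.0512,-0.0109,0.0068,0.0,0.0,0.073,0.2],[-0.0518,-0.0071,0.0068,0.0,0.0,0.073,0.2],[-0.0522,-0.0033,0.0067,0.0,0.0,0.073,0.2],[-0.0523,0.0005,0.0068,0.0,0.0,0.073,0.2],[-0.0522,0.0043,0.0067,0.0,0.0,0.073,0.2],[-0.0517,0.0082,0.0068,0.0,0.0,0.074,0.2]]
```

Call:
send_rows --deltas '[[[-0.051,-0.011,0.007,0,0,0.073,0.2],[-0.052,-0.007,0.007,0,0,0.073,0.2],[-0.052,-0.003,0.007,0,0,0.073,0.2],[-0.052,0,0.007,0,0,0.073,0.2],[-0.052,0.004,0.006,0,0,0.073,0.2],[-0.052,0.008,0.006,0,0,0.074,0.2],[0,0,0,0,0,0,0.2],[0,0,0,0,0,0,0.2]]]'

```text
time_s: 2.35
position: [0.4318, -0.2694, 0.2403]
tool_rot: [[-0.02, 1.0, -0.001], [1.0, 0.02, 0.001], [0.001, -0.001, -1.0]]
ft_force: [-0.5, 0.8, 0.0]
grip_width: 0.0511
gripper_force: 0.0
```

```bash
python3 go.py '[[0.432,-0.272,0.16,1]]' 0.2 .04; python3 - <<'E'
from m import *
from rig import optics,telemetry
s=telemetry.observe(); p=np.array(s["position"]); z=p[2]
for n in("side","top"):
    d=optics.get_image(n); np.savez(n+"1.npz",**d); X=cloud(d)
    # finger tip points: just above tips
    m=(abs(X[...,0]-p[0])<.07)&(abs(X[...,1]-p[1])<.05)&(X[...,2]>z-.03)&(X[...,2]<z+.035)
    P=X[m]; print(n,len(P),P.min(0).round(4) if len(P) else '',P.max(0).round(4) if len(P) else '')
    for side in(-1,1):
        Q=P[(P[:,0]-p[0])*side>0]
        if len(Q): print(side,len(Q),np.percentile(Q,[2,50,98],axis=0).round(4).tolist())
print(p)
E
```

```text
3 t 2.35 [[-0.0009,0.0001,0.0268,0.0,0.0,0.001,0.2],[-0.0009,0.0001,0.0268,0.0,0.0,0.001,0.2],[-0.0009,0.0,0.0267,-0.001,-0.001,0.001,0.2]]
side 101 [ 0.3921 -0.2842  0.2479] [ 0.4703 -0.2588  0.2751]
-1 44 [[0.3921, -0.2839, 0.2523], [0.3995, -0.2794, 0.2643], [0.4054, -0.2697, 0.275]]
1 57 [[0.4562, -0.2824, 0.2497], [0.4578, -0.2763, 0.2619], [0.4701, -0.2599, 0.2744]]
top 5 [ 0.3939 -0.2614  0.2583] [ 0.4031 -0.2578  0.2745]
-1 5 [[0.3942, -0.2612, 0.2585], [0.4, -0.2586, 0.2634], [0.4028, -0.2578, 0.2736]]
[ 0.43177412 -0.26936096  0.24032397]
```

Call:
send_rows --deltas '[[[-0.0005,0,0.04,0,0,0,0.2],[0,0,0.04,0,0,0,0.2],[0,0,0.025,0,0,0,0.2],[0,0,0.009,0,0,0,0.2],[0,0,0,0,0,0,-1],[0,0,0,0,0,0,-1],[0,0,0,0,0,0,-1],[0,0,0,0,0,0,-1]]]'

```text
time_s: 3.45
position: [0.4322, -0.2705, 0.1271]
tool_rot: [[-0.02, 1.0, 0.001], [1.0, 0.02, -0.001], [-0.001, 0.001, -1.0]]
ft_force: [-0.5, -1.1, -0.4]
grip_width: 0.0001
gripper_force: 0.0
```

```bash
python3 - <<'E'
from m import *
from rig import optics,telemetry
s=telemetry.observe(); print(s["grip_width"],s["gripper_force"],s["position"])
e=[]
for n in("side","top"):
    d=optics.get_image(n); np.savez(n+"2.npz",**d)
    c=project(d,np.array(s["position"]))[0].astype(int); print(n,c)
    e.append(cv2.resize(d["image"][c[1]-40:c[1]+40,c[0]-40:c[0]+40,::-1],(400,400),interpolation=cv2.INTER_CUBIC))
cv2.imwrite("pics/g1.png",np.hstack(e))
E
```

```text
7.883075000525998e-05 0.0 [ 0.43216083 -0.27047754  0.12707088]
side [272 270]
top [328 219]
```

View pics/g1.png

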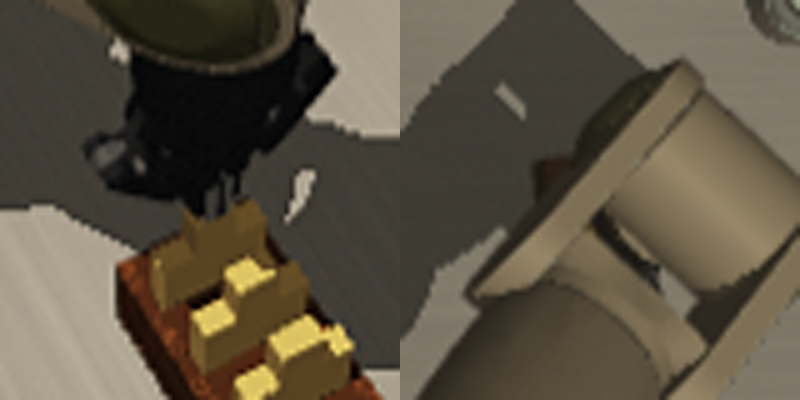

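```bash
python3 - <<'E'
from m import *
d=load("side2.npz"); X=cloud(d)
for v in range(264,282):
    print(v,[tuple((X[v,u]*1000).round().astype(int).tolist()) for u in range(270,284,2)])
E
```

```text
264 [(418, -280, 185), (418, -289, 197), (427, -283, 181), (435, -279, 167), (438, -283, 171), (499, -201, -3), (503, -204, -2)]
265 [(418, -280, 179), (420, -286, 186), (426, -285, 179), (434, -281, 168), (439, -283, 166), (497, -204, -2), (500, -209, 1)]
266 [(418, -279, 173), (422, -283, 175), (425, -287, 179), (433, -283, 166), (439, -282, 160), (495, -206, -3), (499, -211, 1)]
267 [(418, -280, 170), (422, -283, 171), (427, -283, 167), (433, -283, 161), (439, -283, 156), (492, -211, 1), (499, -212, -3)]
268 [(418, -279, 164), (424, -280, 161), (427, -284, 163), (433, -283, 157), (439, -283, 152), (492, -213, -2), (496, -217, 1)]
269 [(418, -280, 161), (424, -280, 156), (428, -282, 155), (433, -284, 153), (442, -279, 137), (489, -216, 0), (463, -264, 97)]
270 [(419, -279, 153), (424, -280, 151), (428, -283, 152), (433, -284, 149), (444, -276, 127), (457, -266, 100), (463, -266, 94)]
271 [(419, -278, 147), (424, -281, 147), (428, -283, 147), (434, -283, 141), (444, -276, 123), (455, -268, 100), (460, -271, 100)]
272 [(418, -280, 145), (426, -278, 135), (428, -284, 143), (433, -285,
[... 504 characters left out ...]
, (436, -281, 111), (444, -278, 99), (450, -277, 93), (454, -280, 94)]
277 [(421, -276, 112), (425, -279, 114), (432, -278, 105), (437, -279, 103), (444, -277, 93), (450, -278, 89), (455, -279, 85)]
278 [(421, -276, 107), (425, -279, 107), (431, -279, 101), (436, -280, 99), (443, -279, 92), (449, -280, 87), (455, -280, 82)]
279 [(421, -276, 102), (425, -279, 102), (432, -278, 95), (437, -280, 93), (443, -279, 86), (448, -281, 84), (455, -279, 75)]
280 [(421, -277, 98), (425, -279, 97), (430, -280, 95), (438, -278, 83), (443, -280, 82), (449, -280, 78), (456, -279, 69)]
281 [(420, -279, 97), (426, -278, 88), (431, -279, 87), (437, -280, 82), (443, -280, 78), (450, -279, 70), (437, -307, 127)]
```

```bash
python3 - <<'E'
from m import *
d=load("side1.npz"); X=cloud(d); p=np.array([.4318,-.2694,.2403]); c=project(d,p)[0].astype(int); print(c)
im=cv2.resize(d["image"][c[1]-30:c[1]+50,c[0]-40:c[0]+40,::-1],(600,600),interpolation=cv2.INTER_CUBIC)
for z in(.2403,.2343,.2153): 
    for dx in(-.025,.025):
        q=(project(d,p+[dx,0,z-.2403])[0]-c+[40,30])*7.5; cv2.circle(im,tuple(int(v) for v in q),4,(0,0,255),1)
cv2.imwrite("pics/hover.png",im)
E
```

```text
[273 245]
```

View pics/hover.png

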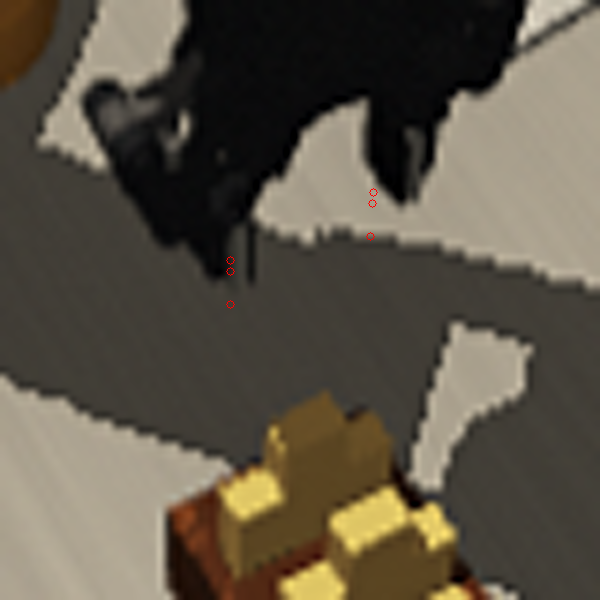

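Call:
send_rows --deltas '[[[0,0,0,0,0,0,0.2],[0,0,0,0,0,0,0.2],[0,0,0,0,0,0,0.2],[0,0,0.005,0,0,0,0.2],[0,0,0.005,0,0,0,0.2],[0,0,0,0,0,0,0.2]]]'

```text
time_s: 4.3
position: [0.4319, -0.2702, 0.1161]
tool_rot: [[-0.02, 1.0, -0.001], [1.0, 0.02, 0.001], [0.001, -0.001, -1.0]]
ft_force: [-0.1, 0.1, 0.1]
grip_width: 0.0512
gripper_force: 0.0
```

Call:
send_rows --deltas '[[[0,0,0.005,0,0,0,0.2],[0,0,0.005,0,0,0,0.2],[0,0,0.003,0,0,0,0.2],[0,0,0,0,0,0,0.2],[0,0,0,0,0,0,-1],[0,0,0,0,0,0,-1],[0,0,0,0,0,0,-1]]]'

```text
time_s: 5.18
position: [0.4323, -0.2705, 0.104]
tool_rot: [[-0.02, 1.0, 0.001], [1.0, 0.02, -0.001], [-0.001, 0.001, -1.0]]
ft_force: [0.8, 0.6, 2.0]
grip_width: 0.0227
gripper_force: 59.1
```

Call:
send_rows --deltas '[[[0,0,-0.01,0,0,0,-1],[0,0,-0.03,0,0,0,-1],[0,0,-0.04,0,0,0,-1],[0,0,-0.042,0,0,0,-1],[0,0,0,0,0,0,-1],[0,0,0,0,0,0,-1]]]'

```text
time_s: 5.92
position: [0.4316, -0.27, 0.225]
tool_rot: [[-0.02, 1.0, -0.001], [1.0, 0.02, 0.001], [0.001, -0.001, -1.0]]
ft_force: [0.2, -0.3, -2.0]
grip_width: 0.0223
gripper_force: 59.1
```

```bash
cat > bd.py <<'E'
# measure the held board's -y face in the side view (board centre = face + 7 mm), against tool
from m import *
from rig import optics,telemetry
import sys
s=telemetry.observe(); p=np.array(s["position"]); d=optics.get_image("side"); np.savez(sys.argv[1],**d); X=cloud(d)
I=d["image"].astype(int); col=(I[...,0]>I[...,2]*1.4)&(I[...,0]<I[...,1]*1.45)
m=col&(abs(X[...,0]-p[0])<.05)&(abs(X[...,1]-p[1])<.04)&(X[...,2]<p[2]-.015)&(X[...,2]>p[2]-.105)
P=X[m]
for _ in range(4):
    c=P.mean(0); n=np.linalg.svd(P-c)[2][2]; n*=-np.sign(n[1]); r=(P-c)@n; P=P[abs(r)<max(2*r.std(),3e-4)]
print("tool",p.round(4),s["time_s"]); print("face",len(P),"c",c.round(4),"n",n.round(3),"x",np.percentile(P[:,0],[1,99]).round(4),"z",np.percentile(P[:,2],[1,99]).round(4),"sd",r.std().round(4))
k=c-n*.007; print("board centre side-frame",k.round(4),"centre rel tool",(k-p).round(4))
E
python3 bd.py side3.npz
```

```text
tool [ 0.4316 -0.27    0.225 ] 5.925
face 353 c [ 0.4314 -0.2788  0.1711] n [ 0.016 -1.    -0.002] x [0.402  0.4619] z [0.1302 0.2096] sd 0.0007
board centre side-frame [ 0.4312 -0.2718  0.1711] centre rel tool [-0.0004 -0.0018 -0.0539]
```

```bash
python3 go.py '[[0.6195,-0.044,0.228,7.2]]' -1 .05
```

```text
6 t 5.975 [[0.037,0.0321,-0.0006,0.0,0.0,-0.018,-1.0],[0.0364,0.0327,-0.0005,0.0,0.0,-0.018,-1.0],[0.0359,0.0334,-0.0006,0.0,0.0,-0.017,-1.0],[0.0353,0.034,-0.0005,0.0,-0.001,-0.018,-1.0],[0.0347,0.0346,-0.0006,-0.001,0.0,-0.017,-1.0],[0.034,0.0352,-0.0006,0.0,-0.001,-0.018,-1.0]]
```

Call:
send_rows --deltas '[[[0.037,0.032,-0.0006,0,0,-0.018,-1],[0.036,0.033,-0.0005,0,0,-0.018,-1],[0.036,0.033,-0.0006,0,0,-0.017,-1],[0.035,0.034,-0.0005,0,0,-0.018,-1],[0.035,0.035,-0.0006,0,0,-0.017,-1],[0.034,0.035,-0.0006,0,0,-0.018,-1],[0,0,0,0,0,0,-1],[0,0,0,0,0,0,-1]]]'

```text
time_s: 6.98
position: [0.6195, -0.0449, 0.2278]
tool_rot: [[-0.126, 0.992, -0.002], [0.992, 0.126, 0.0], [0.001, -0.002, -1.0]]
ft_force: [-0.2, 0.1, -1.0]
grip_width: 0.0223
gripper_force: 59.2
```

```bash
python3 bd.py side4.npz
```

```text
tool [ 0.6195 -0.0449  0.2278] 6.975
face 302 c [ 0.6193 -0.0533  0.1732] n [ 0.107 -0.994 -0.005] x [0.5906 0.6502] z [0.1326 0.2122] sd 0.001
board centre side-frame [ 0.6186 -0.0464  0.1732] centre rel tool [-0.0009 -0.0015 -0.0546]
```

Call:
send_rows --deltas '[[[0,0,0.03,0,0,0,-1],[0,0,0.035,0,0,0,-1],[0,0,0.03,0,0,0,-1],[0,0,0.02,0,0,0,-1],[0,0,0,0,0,0,-1],[-0.003,0,0,0,0,0,-1],[-0.002,0,0,0,0,0,-1],[0,0,0,0,0,0,-1]]]'

```text
time_s: 8.02
position: [0.6208, -0.0499, 0.1147]
tool_rot: [[-0.125, 0.992, 0.001], [0.992, 0.125, -0.0], [-0.0, 0.001, -1.0]]
ft_force: [-0.2, 0.6, -0.7]
grip_width: 0.0227
gripper_force: 59.2
```

Call:
send_rows --deltas '[[[-0.001,0,0.003,0,0,0,-1],[-0.001,0,0.003,0,0,0,-1],[-0.001,0,0,0,0,0,-1],[0,0,0,0,0,0,-1]]]'

```text
time_s: 8.52
position: [0.6208, -0.0504, 0.108]
tool_rot: [[-0.127, 0.992, -0.0], [0.992, 0.127, 0.004], [0.004, 0.0, -1.0]]
ft_force: [-0.2, 10.3, 2.5]
grip_width: 0.0226
gripper_force: 59.6
```

Call:
send_rows --deltas '[[[0,0,0.002,0,0,0,-1],[0,0,0.002,0,0,0,-1],[0,0,0,0,0,0,-1]]]'

```text
time_s: 8.9
position: [0.6212, -0.0503, 0.1059]
tool_rot: [[-0.127, 0.992, 0.002], [0.992, 0.127, 0.003], [0.003, 0.002, -1.0]]
ft_force: [-3.3, 12.1, 14.8]
grip_width: 0.0222
gripper_force: 61.1
```

Call:
send_rows --deltas '[[[0.0015,0,-0.0015,0,0,0,-1],[0,0,0,0,0,0,0.1],[0,0,0,0,0,0,0.2],[0,0,0,0,0,0,0.2],[0,0,-0.02,0,0,0,0.2],[0,0,-0.04,0,0,0,0.2],[0,0,-0.04,0,0,0,0.2],[0,0,0,0,0,0,0.2]]]'

```text
time_s: 9.9
position: [0.6219, -0.0517, 0.2087]
tool_rot: [[-0.125, 0.992, 0.006], [0.992, 0.125, -0.002], [-0.003, 0.006, -1.0]]
ft_force: [0.6, -0.8, -1.0]
grip_width: 0.0513
gripper_force: 0.0
```

```bash
python3 go.py '[[0.4322,-0.3103,0.225,1]]' 0.2 .055; python3 - <<'E'
from m import *
from rig import optics
d=optics.get_image("side"); np.savez("side5.npz",**d)
meas(d,"tab",(.5,-.12,.122),(.7,.05,.135))
meas(d,"rack",(.38,-.4,.121),(.5,-.2,.135))
E
```

```text
6 t 9.9 [[-0.0388,-0.0368,-0.0028,0.001,0.0,0.018,0.2],[-0.0395,-0.0361,-0.0028,0.001,0.0,0.018,0.2],[-0.0401,-0.0353,-0.0028,0.001,0.001,0.018,0.2],[-0.0407,-0.0346,-0.0027,0.001,0.0,0.018,0.2],[-0.0413,-0.0339,-0.0027,0.001,0.001,0.018,0.2],[-0.042,-0.0331,-0.0028,0.001,0.0,0.018,0.2]]
tab 46 uv 291.5 183.9 z 0.1282 mean [ 0.6207 -0.0523] rect [620.5 -52.7] [26.6 17.7] 8.5
rack 63 uv 282.0 284.2 z 0.1254 mean [ 0.4329 -0.3136] rect [ 432.8 -313. ] [16.2 25. ] 89.2
rack 68 uv 290.8 297.5 z 0.1257 mean [ 0.4333 -0.3535] rect [ 433.3 -353.9] [15.5 25.6] 88.8
```

Call:
send_rows --deltas '[[[-0.039,-0.037,-0.003,0.001,0,0.018,0.2],[-0.0395,-0.036,-0.003,0.001,0,0.018,0.2],[-0.04,-0.035,-0.003,0.001,0.001,0.018,0.2],[-0.041,-0.035,-0.003,0.001,0,0.018,0.2],[-0.041,-0.034,-0.003,0.001,0.001,0.018,0.2],[-0.042,-0.033,-0.002,0.001,0,0.018,0.2],[0,0,0.03,0,0,0,0.2],[0,0,0.03,0,0,0,0.2],[0,0,0.02,0,0,0,0.2],[0,0,0,0,0,0,0.2]]]'

```text
time_s: 11.2
position: [0.4297, -0.3091, 0.1408]
tool_rot: [[-0.018, 1.0, -0.01], [1.0, 0.018, 0.005], [0.005, -0.009, -1.0]]
ft_force: [0.0, -0.5, 0.1]
grip_width: 0.0514
gripper_force: 0.0
```

```bash
python3 go.py '[[0.432,-0.310,0.104,1]]' 0.2 .02
```

```text
2 t 11.2 [[-0.0006,0.0013,0.0184,-0.005,-0.003,0.0,0.2],[-0.0005,0.0013,0.0184,-0.004,-0.002,0.0,0.2]]
```

Call:
send_rows --deltas '[[[-0.001,0.0025,0,-0.009,-0.005,0,0.2],[0,0,0.018,0,0,0,0.2],[0,0,0.018,0,0,0,0.2],[0,0,0,0,0,0,0.2],[0,0,0,0,0,0,-1],[0,0,0,0,0,0,-1],[0,0,0,0,0,0,-1],[0,0,-0.01,0,0,0,-1],[0,0,-0.03,0,0,0,-1],[0,0,-0.04,0,0,0,-1],[0,0,-0.042,0,0,0,-1],[0,0,0,0,0,0,-1]]]'

```text
time_s: 12.7
position: [0.4336, -0.3112, 0.2324]
tool_rot: [[-0.018, 1.0, 0.007], [1.0, 0.018, -0.008], [-0.008, 0.007, -1.0]]
ft_force: [0.2, -0.2, -1.6]
grip_width: 0.0221
gripper_force: 59.0
```

```bash
python3 bd.py side6.npz;python3 go.py '[[0.618,-0.025,0.228,7.2]]' -1 .055
```

```text
tool [ 0.4336 -0.3112  0.2324] 12.7
face 363 c [ 0.4325 -0.3194  0.1763] n [ 0.009 -1.     0.002] x [0.4033 0.463 ] z [0.1335 0.2162] sd 0.0007
board centre side-frame [ 0.4324 -0.3124  0.1763] centre rel tool [-0.0011 -0.0012 -0.0561]
7 t 12.75 [[0.0403,0.0272,0.0002,0.001,0.001,-0.015,-1.0],[0.0399,0.0278,0.0002,0.001,0.001,-0.015,-1.0],[0.0395,0.0284,0.0002,0.0,0.001,-0.016,-1.0],[0.039,0.029,0.0003,0.001,0.001,-0.015,-1.0],[0.0386,0.0295,0.0003,0.0,0.0,-0.016,-1.0],[0.0381,0.0302,0.0003,0.001,0.001,-0.015,-1.0],[0.0377,0.0307,0.0003,0.0,0.0,-0.016,-1.0]]
```

```bash
python3 go.py '[[0.6185,-0.0315,0.233,7.2]]' -1 .056
```

```text
6 t 12.75 [[0.0459,0.0318,-0.0006,0.001,0.001,-0.018,-1.0],[0.0454,0.0326,-0.0006,0.001,0.001,-0.018,-1.0],[0.0448,0.0334,-0.0005,0.001,0.001,-0.018,-1.0],[0.0442,0.0342,-0.0005,0.0,0.001,-0.018,-1.0],[0.0435,0.035,-0.0005,0.001,0.001,-0.018,-1.0],[0.0429,0.0357,-0.0005,0.0,0.0,-0.018,-1.0]]
```

Call:
send_rows --deltas '[[[0.046,0.032,-0.0006,0.001,0.001,-0.018,-1],[0.045,0.033,-0.0006,0.001,0.001,-0.018,-1],[0.045,0.033,-0.0005,0.001,0.001,-0.018,-1],[0.044,0.034,-0.0005,0,0.001,-0.018,-1],[0.044,0.035,-0.0005,0.001,0.001,-0.018,-1],[0.043,0.036,-0.0005,0,0,-0.018,-1],[0,0,0,0,0,0,-1],[0,0,0,0,0,0,-1]]]'

```text
time_s: 13.75
position: [0.6181, -0.0314, 0.2307]
tool_rot: [[-0.126, 0.992, -0.004], [0.992, 0.126, 0.002], [0.002, -0.004, -1.0]]
ft_force: [-0.5, -0.1, -0.3]
grip_width: 0.0222
gripper_force: 59.2
```

```bash
python3 bd.py side7.npz; python3 go.py '[[0.6185,-0.0315,0.233,7.2]]' -1 .056; python3 - <<'E'
from m import *
d=load("side7.npz"); meas(d,"tab1",(.5,-.12,.122),(.7,.05,.131))
E
```

```text
tool [ 0.6181 -0.0314  0.2307] 13.75
face 332 c [ 0.6161 -0.0388  0.1741] n [ 0.109 -0.994 -0.01 ] x [0.5878 0.6481] z [0.1313 0.2141] sd 0.0014
board centre side-frame [ 0.6153 -0.0318  0.1742] centre rel tool [-0.0028 -0.0005 -0.0566]
1 t 13.8 [[0.0004,0.0005,-0.0019,-0.003,-0.002,-0.001,-1.0]]
tab1 44 uv 291.3 184.0 z 0.1278 mean [ 0.6203 -0.0525] rect [619.5 -52.6] [28.3 17.2] 5.9
```

Call:
send_rows --deltas '[[[0.0004,0.001,0.03,-0.003,-0.002,0,-1],[0,0,0.035,0,0,0,-1],[0,0,0.03,0,0,0,-1],[0,0,0.016,0,0,0,-1],[-0.003,0,0,0,0,0,-1],[-0.002,0,0,0,0,0,-1],[0,0,0,0,0,0,-1]]]'

```text
time_s: 14.68
position: [0.6205, -0.0357, 0.1219]
tool_rot: [[-0.125, 0.992, 0.003], [0.992, 0.125, -0.0], [-0.0, 0.003, -1.0]]
ft_force: [-1.4, 1.5, -1.1]
grip_width: 0.0224
gripper_force: 59.5
```

Call:
send_rows --deltas '[[[-0.001,0,0.003,0,0,0,-1],[-0.001,0,0.003,0,0,0,-1],[-0.001,0,0,0,0,0,-1],[0,0,0,0,0,0,-1]]]'

```text
time_s: 15.18
position: [0.6211, -0.0374, 0.1166]
tool_rot: [[-0.126, 0.992, 0.004], [0.992, 0.126, 0.001], [0.001, 0.004, -1.0]]
ft_force: [-3.0, 6.9, 9.2]
grip_width: 0.0223
gripper_force: 62.6
```

Call:
send_rows --deltas '[[[0.0005,0,0.001,0,0,0,-1],[0,0,0.001,0,0,0,-1],[0,0,0,0,0,0,-1]]]'

```text
time_s: 15.55
position: [0.6212, -0.0375, 0.1156]
tool_rot: [[-0.126, 0.992, 0.005], [0.992, 0.126, -0.0], [-0.001, 0.005, -1.0]]
ft_force: [-5.5, 4.4, 14.9]
grip_width: 0.0223
gripper_force: 63.8
```

```bash
python3 - <<'E'
from m import *
from rig import optics,telemetry
for n in("side","top"):
    d=optics.get_image(n); np.savez(n+"8.npz",**d); print(n)
    meas(d,"shoulders",(.56,-.08,.092),(.68,-.02,.12))
    meas(d,"tabs",(.56,-.08,.122),(.68,-.01,.135))
E
```

```text
side
shoulders 308 uv 292.4 191.9 z 0.1009 mean [ 0.6198 -0.0617] rect [622.5 -57.9] [54.4 94.3] 84.2
tabs 77 uv 290.8 183.1 z 0.1291 mean [ 0.6201 -0.0496] rect [620.  -46.7] [39.5 33. ] 19.1
top
shoulders 41 uv 267.5 174.0 z 0.0994 mean [ 0.6008 -0.0657] rect [601.  -65.7] [17.8 28.8] 88.3
```

Call:
send_rows --deltas '[[[0.001,0,-0.002,0,0,0,-1],[0,0,0,0,0,0,0.1],[0,0,0,0,0,0,0.2],[0,0,0,0,0,0,0.2],[0,0,-0.02,0,0,0,0.2],[0,0,-0.04,0,0,0,0.2],[0,0,-0.06,0,0,0,0.2],[0,0,0,0,0,0,0.2]]]'

```text
time_s: 16.65
position: [0.6219, -0.0375, 0.2399]
tool_rot: [[-0.126, 0.992, 0.011], [0.992, 0.126, -0.003], [-0.004, 0.011, -1.0]]
ft_force: [0.7, -0.3, -0.5]
grip_width: 0.0511
gripper_force: 0.0
```

```bash
python3 - <<'E'
from m import *
from rig import optics,telemetry
print(telemetry.observe()["position"])
e=[]
for n,(u,v) in(("side",(285,190)),("top",(258,170))):
    d=optics.get_image(n); np.savez(n+"9.npz",**d); print(n)
    X=cloud(d)
    meas(d,"tabs",(.56,-.08,.120),(.68,-.01,.140))
    th=np.radians(7); g=X[...,:2]-[.620,-.0575]; a=g@[np.cos(th),np.sin(th)]; b=g@[-np.sin(th),np.cos(th)]; z=X[...,2]
    m=(abs(a)>.016)&(abs(a)<.027)&(b>0)&(b<.026)&(z>.06); print("shoulder z,b",np.percentile(z[m],[10,50,90]).round(4))
    for lo in range(0,40,4):
        m=(abs(a)<.03)&(b*1000>lo)&(b*1000<lo+4); print(lo,m.sum(),np.percentile(z[m],[5,25,50,75,95]).round(3) if m.sum() else '')
    e.append(cv2.resize(d["image"][v-40:v+40,u-40:u+40,::-1],(400,400),interpolation=cv2.INTER_CUBIC))
cv2.imwrite("pics/two.png",np.hstack(e))
E
```

```text
[ 0.62192788 -0.0374679   0.23993129]
side
tabs 85 uv 290.1 182.7 z 0.1273 mean [ 0.62   -0.0461] rect [619.5 -46. ] [28.4 33.3] 3.4
shoulder z,b [0.1006 0.3298 0.539 ]
0 143 [0.101 0.312 0.33  0.377 0.542]
4 180 [0.102 0.283 0.331 0.352 0.541]
8 112 [0.099 0.257 0.332 0.532 0.543]
12 67 [0.098 0.127 0.286 0.539 0.543]
16 83 [0.043 0.107 0.267 0.539 0.543]
20 83 [0.028 0.1   0.284 0.538 0.543]
24 77 [0.055 0.114 0.298 0.539 0.543]
28 52 [0.097 0.314 0.531 0.541 0.543]
32 36 [0.012 0.532 0.54  0.542 0.544]
36 33 [0.011 0.531 0.54  0.542 0.544]
top
shoulder z,b [0.5302 0.534  0.5376]
0 40 [0.526 0.534 0.537 0.539 0.54 ]
4 43 [0.524 0.533 0.537 0.539 0.54 ]
8 43 [0.529 0.533 0.536 0.538 0.541]
12 42 [0.529 0.534 0.537 0.538 0.541]
16 43 [0.53  0.534 0.537 0.539 0.541]
20 44 [0.529 0.533 0.536 0.539 0.54 ]
24 44 [0.529 0.534 0.537 0.539 0.54 ]
28 55 [0.012 0.53  0.536 0.539 0.54 ]
32 56 [0.007 0.527 0.536 0.538 0.54 ]
36 56 [0.007 0.527 0.536 0.538 0.54 ]
```

View pics/two.png

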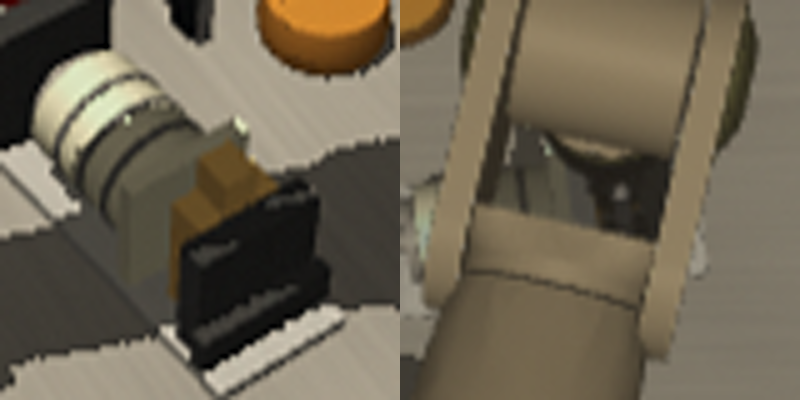

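```bash
python3 go.py '[[0.4445,0.2435,0.24,-7]]' 1 .056
```

```text
6 t 16.75 [[0.0501,-0.0232,-0.0009,0.0,0.0,0.041,1.0],[0.0491,-0.0252,-0.0009,0.0,0.0,0.041,1.0],[0.048,-0.0272,-0.001,0.001,0.0,0.041,1.0],[0.0468,-0.0292,-0.0009,0.0,0.0,0.042,1.0],[0.0456,-0.0311,-0.0009,0.001,0.0,0.041,1.0],[0.0443,-0.033,-0.0009,0.0,0.0,0.042,1.0]]
```

Call:
send_rows --deltas '[[[0.05,-0.023,-0.001,0,0,0.041,1],[0.049,-0.025,-0.001,0,0,0.041,1],[0.048,-0.027,-0.001,0.001,0,0.041,1],[0.047,-0.029,-0.001,0,0,0.042,1],[0.046,-0.031,-0.001,0.001,0,0.041,1],[0.044,-0.033,-0.001,0,0,0.042,1],[0,0,0,0,0,0,1],[0,0,0,0,0,0,1]]]'

```text
time_s: 17.75
position: [0.4453, 0.2434, 0.2397]
tool_rot: [[0.121, 0.993, -0.002], [0.993, -0.121, -0.001], [-0.001, -0.002, -1.0]]
ft_force: [0.3, -1.2, 0.2]
grip_width: 0.0851
gripper_force: 0.0
```

```bash
python3 go.py '[[0.4445,0.2435,0.19,-7]]' 1 .056; python3 - <<'E'
from m import *
from rig import optics,telemetry
d=optics.get_image("side"); np.savez("side10.npz",**d); X=cloud(d)
meas(d,"wedge",(.38,.18,.168),(.55,.32,.185))
meas(d,"tabs",(.56,-.08,.122),(.68,-.01,.140))
# board faces x-ends and mould in press frame (side)
th=np.radians(7); g=X[...,:2]-[.621,-.0588]; a=g@[np.cos(th),np.sin(th)]; b=g@[-np.sin(th),np.cos(th)]; z=X[...,2]
for lo in range(-4,60,4):
    m=(abs(a)<.03)&(b*1000>lo)&(b*1000<lo+4)&(z<.15); print(lo,m.sum(),np.percentile(z[m],[5,50,95]).round(3) if m.sum() else '',(np.percentile(a[m],[2,98])*1000).round(0) if m.sum() else '')
p=np.array(telemetry.observe()["position"])
m=(abs(X[...,0]-p[0])<.08)&(abs(X[...,1]-p[1])<.03)&(z>.19)&(z<p[2]+.03); Q=X[m]
print(p,len(Q),[Q[(Q[:,0]-p[0])*s>0].min(0).round(4).tolist()+Q[(Q[:,0]-p[0])*s>0].max(0).round(4).tolist() for s in(-1,1)])
E
```

```text
1 t 17.75 [[0.0001,-0.0008,0.0497,-0.002,0.001,0.001,1.0]]
wedge 128 uv 194.6 132.8 z 0.1753 mean [0.4463 0.2377] rect [446.6 237.2] [46.6 41.2] 85.3
tabs 80 uv 290.1 182.6 z 0.1276 mean [ 0.62   -0.0458] rect [620.1 -46.1] [26.2 32.8] 6.6
-4 33 [0.097 0.102 0.126] [-22.  27.]
0 53 [0.098 0.113 0.13 ] [-28.  24.]
4 23 [0.098 0.104 0.13 ] [-28.  25.]
8 31 [0.088 0.102 0.13 ] [-29.  28.]
12 17 [0.099 0.125 0.13 ] [-27.  23.]
16 35 [0.029 0.1   0.128] [-29.  11.]
20 35 [0.026 0.103 0.13 ] [-29.  12.]
24 33 [0.032 0.096 0.13 ] [-28.   9.]
28 8 [0.04  0.117 0.126] [-27.  11.]
32 4 [0.008 0.01  0.012] [-29. -23.]
36 3 [0.01  0.011 0.012] [-29. -21.]
40 6 [0.008 0.01  0.014] [-29. -18.]
44 75 [0.015 0.075 0.102] [-30.   8.]
48 58 [0.014 0.075 0.101] [-30.  21.]
52 23 [0.099 0.101 0.103] [-29.  25.]
56 15 [0.098 0.1   0.103] [-26.  27.]
[0.44570205 0.24300651 0.2398055 ] 31 [[0.3892, 0.2329, 0.2575, 0.3997, 0.2417, 0.2696], [0.4851, 0.2226, 0.2562, 0.4973, 0.2432, 0.2692]]
```

Call:
send_rows --deltas '[[[0,-0.0008,0.04,-0.002,0.001,0.001,1],[0,0,0.035,0,0,0,1],[0,0,0.02,0,0,0,1],[0,0,0.009,0,0,0,1],[0,0,0,0,0,0,1],[0,0,0,0,0,0,-1],[0,0,0,0,0,0,-1],[0,0,0,0,0,0,-1],[0,0,0,0,0,0,-1]]]' --squeeze 110

```text
time_s: 18.92
position: [0.4453, 0.244, 0.1376]
tool_rot: [[0.123, 0.992, 0.004], [0.992, -0.123, 0.001], [0.002, 0.004, -1.0]]
ft_force: [1.1, -0.1, 5.6]
grip_width: 0.0386
gripper_force: 109.9
```

Call:
send_rows --deltas '[[[0,0,-0.01,0,0,0,-1],[0,0,-0.03,0,0,0,-1],[0,0,-0.04,0,0,0,-1],[0,0,-0.04,0,0,0,-1],[0,0,-0.022,0,0,0,-1],[0,0,0,0,0,0,-1],[0,0,0,0,0,0,-1]]]'

```text
time_s: 19.8
position: [0.4438, 0.2437, 0.2776]
tool_rot: [[0.123, 0.992, -0.0], [0.992, -0.123, 0.0], [0.0, -0.0, -1.0]]
ft_force: [-1.0, -0.9, -1.9]
grip_width: 0.0387
gripper_force: 113.3
```

```bash
cat > wd.py <<'E'
from m import *
from rig import optics,telemetry
import sys
s=telemetry.observe(); p=np.array(s["position"]); R=np.array(s["tool_rot"]); d=optics.get_image("side"); np.savez(sys.argv[1],**d); X=cloud(d)
print("tool",p.round(4),s["time_s"],R.round(3).tolist())
rel=(X-p)@R   # tool coords: x ~ press y, y ~ press x, z down
I=d["image"].astype(int)
m=(abs(rel[...,0])<.03)&(abs(rel[...,1])<.022)&(rel[...,2]>.005)&(rel[...,2]<.13)&(I.sum(-1)>90)
P=rel[m]
for lo in range(0,130,10):
    q=P[(P[:,2]*1000>lo)&(P[:,2]*1000<lo+10)]
    if len(q): print(lo,len(q),"x(y-dir) med",(np.percentile(q[:,0],[10,50,90])*1000).round(1),"y",(np.percentile(q[:,1],[2,98])*1000).round(1))
E
python3 wd.py side11.npz
```

```text
tool [0.4438 0.2437 0.2776] 19.8 [[0.123, 0.992, -0.0], [0.992, -0.123, 0.0], [0.0, -0.0, -1.0]]
0 12 x(y-dir) med [-24.3 -21.9 -20.4] y [-19.3  17.2]
10 38 x(y-dir) med [-22.9 -20.4 -17.5] y [-20.7  17.6]
20 42 x(y-dir) med [-21.7 -20.  -14.2] y [-20.9  17.5]
30 42 x(y-dir) med [-22.3 -20.2 -17.7] y [-20.7  18. ]
40 36 x(y-dir) med [-22.5 -19.7 -16.5] y [-20.9  17.3]
50 37 x(y-dir) med [-22.4 -19.7 -17.1] y [-20.9  19.2]
60 35 x(y-dir) med [-22.6 -19.2 -14.9] y [-21.1  18.1]
70 33 x(y-dir) med [-21.1 -18.9 -16.2] y [-20.4  18.1]
80 36 x(y-dir) med [-21.6 -18.4 -14.7] y [-19.4  18.5]
90 29 x(y-dir) med [-21.4 -18.2 -16.9] y [-19.1  18.3]
100 36 x(y-dir) med [-19.6 -18.  -15.8] y [-19.7  19.7]
110 30 x(y-dir) med [-21.2 -18.5 -16.5] y [-17.9  18.8]
120 23 x(y-dir) med [-19.9 -17.  -15.2] y [-18.9  17.8]
```

```bash
python3 go.py '[[0.615,-0.011,0.28,7.1]]' -1 .05
```

```text
7 t 19.85 [[-0.0331,0.0287,-0.0004,0.0,0.0,-0.035,-1.0],[-0.0341,0.0276,-0.0004,0.0,0.0,-0.035,-1.0],[-0.035,0.0263,-0.0004,0.0,0.0,-0.035,-1.0],[-0.0359,0.0251,-0.0004,0.0,0.0,-0.035,-1.0],[-0.0368,0.0238,-0.0004,0.0,0.0,-0.036,-1.0],[-0.0377,0.0225,-0.0003,0.0,0.0,-0.035,-1.0],[-0.0384,0.0211,-0.0004,-0.001,0.0,-0.036,-1.0]]
```

Call:
send_rows --deltas '[[[-0.033,0.029,0,0,0,-0.035,-1],[-0.034,0.028,0,0,0,-0.035,-1],[-0.035,0.026,0,0,0,-0.035,-1],[-0.036,0.025,0,0,0,-0.035,-1],[-0.037,0.024,0,0,0,-0.036,-1],[-0.038,0.0225,0,0,0,-0.035,-1],[-0.038,0.021,0,0,0,-0.036,-1],[0,0,0,0,0,0,-1],[0,0,0,0,0,0,-1]]]'

```text
time_s: 20.98
position: [0.6155, -0.0106, 0.2779]
tool_rot: [[-0.123, 0.992, -0.0], [0.992, 0.123, 0.001], [0.001, 0.0, -1.0]]
ft_force: [0.4, -0.0, -0.4]
grip_width: 0.0388
gripper_force: 113.3
```

```bash
python3 wd.py side12.npz; python3 - <<'E'
from m import *
from rig import optics
d=load("side12.npz"); p0=project(d,[.615,-.011,.13])[0].astype(int); print(p0)
v,u=max(p0[1]-50,0),p0[0]-50
e=[cv2.resize(d["image"][v:v+100,u:u+100,::-1],(400,400),interpolation=cv2.INTER_CUBIC)]
t=optics.get_image("top"); np.savez("top12.npz",**t); q=project(t,[.615,-.011,.13])[0].astype(int)
e.append(cv2.resize(t["image"][q[1]-40:q[1]+40,q[0]-40:q[0]+40,::-1],(400,400),interpolation=cv2.INTER_CUBIC))
cv2.imwrite("pics/wedge.png",np.hstack(e))
th=np.radians(7)
X=cloud(d); g=X[...,:2]-[.621,-.0588]; a=g@[np.cos(th),np.sin(th)]; b=g@[-np.sin(th),np.cos(th)]; z=X[...,2]
I=d["image"].astype(int); 
m=(abs(a)<.025)&(b>.015)&(b<.07)&(z>.142)&(z<.165); print("wedge low",m.sum(),(np.percentile(b[m],[5,50,95])*1000).round(1),(np.percentile(a[m],[3,97])*1000).round(1),z[m].min())
m=(abs(a)<.009)&(b>-.01)&(b<.04)&(z>.124)&(z<.132); print("tabs",m.sum(),(np.percentile(b[m],[3,50,97])*1000).round(1))
E
```

```text
tool [ 0.6155 -0.0106  0.2779] 20.975 [[-0.123, 0.992, -0.0], [0.992, 0.123, 0.001], [0.001, 0.0, -1.0]]
0 14 x(y-dir) med [-20.6 -13.7   1.3] y [-20.9   4.8]
10 46 x(y-dir) med [-20.  -18.    6.4] y [-21.   17.7]
20 52 x(y-dir) med [-19.6 -17.8   4.2] y [-21.4  20.1]
30 46 x(y-dir) med [-20.5 -18.1  -0.8] y [-20.6  17.3]
40 41 x(y-dir) med [-20.2 -17.8  -2.7] y [-21.1  17.1]
50 42 x(y-dir) med [-21.1 -17.9  -4.2] y [-20.6  18.3]
60 37 x(y-dir) med [-19.9 -18.9  -6.9] y [-20.4  17.8]
70 38 x(y-dir) med [-19.8 -18.1  -8.8] y [-19.9  19.9]
80 35 x(y-dir) med [-19.7 -18.4  -8.5] y [-20.7  16.8]
90 34 x(y-dir) med [-19.8 -18.4 -13. ] y [-20.5  16.9]
100 30 x(y-dir) med [-20.4 -19.1 -16.9] y [-20.3  18.1]
110 27 x(y-dir) med [-20.1 -18.4 -15.6] y [-20.7  18.2]
120 19 x(y-dir) med [-19.9 -18.4 -17.2] y [-19.4  19.4]
[282 174]
wedge low 39 [28.4 30.2 32.5] [-19.7  19.9] 0.15046957598852984
tabs 49 [-0.  13.9 27.3]
```

View pics/wedge.png

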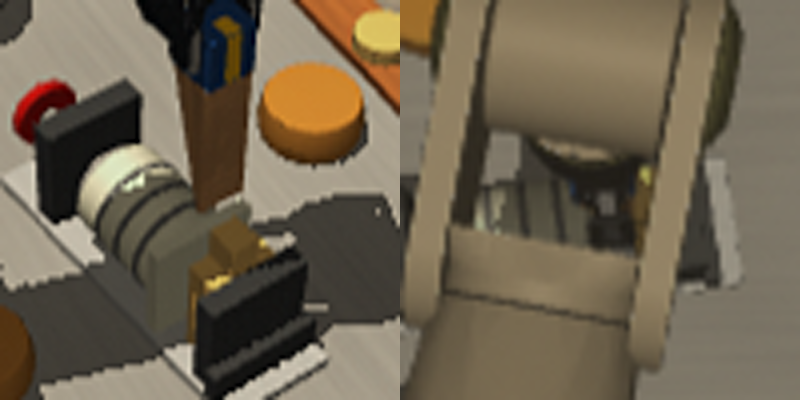

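Call:
send_rows --deltas '[[[0.002,0,0,0,0,0,-1],[0,0,0.025,0,0,0,-1],[0,0,0.025,0,0,0,-1],[0,0,0.02,0,0,0,-1],[-0.003,0,0.005,0,0,0,-1],[0,0,0.005,0,0,0,-1],[0,0,0,0,0,0,-1]]]'

```text
time_s: 21.95
position: [0.6163, -0.0119, 0.1993]
tool_rot: [[-0.124, 0.992, 0.003], [0.992, 0.124, 0.001], [0.0, 0.003, -1.0]]
ft_force: [-1.0, -0.7, -1.2]
grip_width: 0.0388
gripper_force: 113.3
```

Call:
send_rows --deltas '[[[0,0,0.005,0,0,0,-1],[0,0,0.005,0,0,0,-1],[0,0,0.005,0,0,0,-1],[0,0,0.003,0,0,0,-1],[0,0,0.003,0,0,0,-1],[0,0,0,0,0,0,-1]]]'

```text
time_s: 22.7
position: [0.6162, -0.0119, 0.1777]
tool_rot: [[-0.124, 0.992, 0.002], [0.992, 0.124, 0.001], [0.001, 0.002, -1.0]]
ft_force: [-0.2, 1.1, -1.4]
grip_width: 0.0385
gripper_force: 113.2
```

Call:
send_rows --deltas '[[[0,0,0.003,0,0,0,-1],[0,0,0.003,0,0,0,-1],[0,0,0.002,0,0,0,-1],[0,0,0,0,0,0,-1]]]'

```text
time_s: 23.2
position: [0.6162, -0.0119, 0.1696]
tool_rot: [[-0.124, 0.992, 0.002], [0.992, 0.124, 0.001], [0.001, 0.002, -1.0]]
ft_force: [0.1, -0.3, -0.6]
grip_width: 0.0387
gripper_force: 113.3
```

Call:
send_rows --deltas '[[[0,0,0.002,0,0,0,-1],[0,0,0.002,0,0,0,-1],[0,0,0.002,0,0,0,-1],[0,0,0,0,0,0,-1]]]'

```text
time_s: 23.7
position: [0.6167, -0.0122, 0.1649]
tool_rot: [[-0.124, 0.992, 0.004], [0.992, 0.124, -0.0], [-0.001, 0.004, -1.0]]
ft_force: [-0.3, 0.5, 5.3]
grip_width: 0.0384
gripper_force: 113.8
```

Call:
send_rows --deltas '[[[0,0,0.002,0,0,0,-1],[0,0,0.001,0,0,0,-1],[0,0,0,0,0,0,-1]]]'

```text
time_s: 24.08
position: [0.617, -0.0123, 0.1642]
tool_rot: [[-0.124, 0.992, 0.007], [0.992, 0.124, -0.001], [-0.002, 0.006, -1.0]]
ft_force: [-4.4, -0.1, 20.1]
grip_width: 0.0388
gripper_force: 116.0
```

Call:
send_rows --deltas '[[[0,0,0.001,0,0,0,-1],[0,0,0.001,0,0,0,-1],[0,0,0.001,0,0,0,-1],[0,0,0,0,0,0,-1],[0,0,0,0,0,0,-1],[0,0,0,0,0,0,-1],[0,0,0,0,0,0,-1]]]'

```text
time_s: 24.95
position: [0.6171, -0.0123, 0.1637]
tool_rot: [[-0.124, 0.992, 0.009], [0.992, 0.124, -0.002], [-0.003, 0.009, -1.0]]
ft_force: [-8.7, 0.7, 35.3]
grip_width: 0.0386
gripper_force: 117.9
```

```bash
python3 wd.py side13.npz; python3 - <<'E'
from m import *
d=load("side13.npz")
th=np.radians(7); X=cloud(d); g=X[...,:2]-[.621,-.0588]; a=g@[np.cos(th),np.sin(th)]; b=g@[-np.sin(th),np.cos(th)]; z=X[...,2]
m=(abs(a)<.009)&(b>-.01)&(b<.04)&(z>.124)&(z<.133); print("tabs",m.sum(),(np.percentile(b[m],[3,50,97])*1000).round(1),np.median(z[m]))
meas(d,"rack",(.38,-.4,.121),(.5,-.2,.135))
e=d["image"][115:235,225:345,::-1]; cv2.imwrite("pics/end.png",cv2.resize(e,(600,600),interpolation=cv2.INTER_CUBIC))
E
```

```text
tool [ 0.6171 -0.0123  0.1637] 24.95 [[-0.124, 0.992, 0.009], [0.992, 0.124, -0.002], [-0.003, 0.009, -1.0]]
0 9 x(y-dir) med [-20.6 -17.5  -4.3] y [-21.4  10.4]
10 36 x(y-dir) med [-19.6 -18.1   2.3] y [-21.9  15.7]
20 35 x(y-dir) med [-20.5 -18.2   3.5] y [-21.7  15.6]
30 54 x(y-dir) med [-27.  -19.2  -3.6] y [-20.5  13.9]
40 21 x(y-dir) med [-23.5 -17.6  -0.2] y [-20.3   6.6]
50 23 x(y-dir) med [-24.8 -15.5   0.6] y [-21.5 -12.4]
60 35 x(y-dir) med [-24.6   2.9  27.9] y [-21.9  -6.7]
70 13 x(y-dir) med [-8.5  0.1 27.9] y [-21.6 -14.3]
80 2 x(y-dir) med [1.9 2.  2. ] y [-21.3 -17.7]
90 2 x(y-dir) med [0.7 0.9 1.1] y [-18.3 -18.1]
100 4 x(y-dir) med [1.  1.6 2.1] y [-21.8 -16.9]
110 2 x(y-dir) med [2.3 2.7 3. ] y [-16.7 -16. ]
120 4 x(y-dir) med [0.9 1.5 2.7] y [-21.2 -15.9]
tabs 54 [-1.  12.7 29.2] 0.12919688901619758
rack 69 uv 290.7 297.5 z 0.1257 mean [ 0.4331 -0.3535] rect [ 433.3 -353.8] [15.5 25.6] 88.8
```

View pics/end.png

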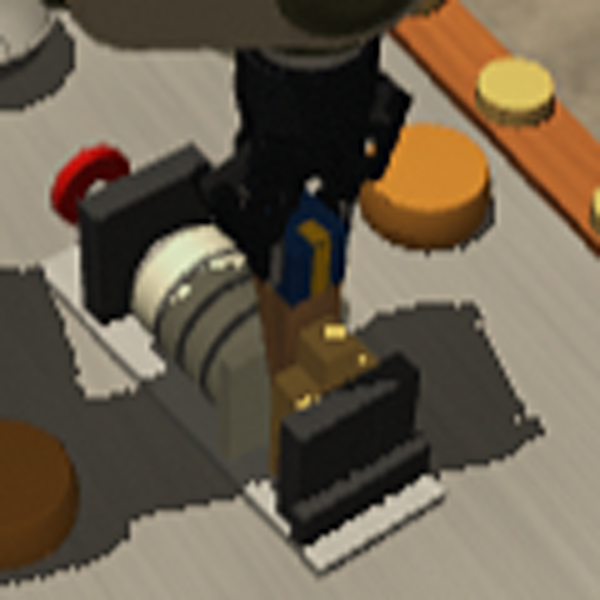

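```bash
python3 -c "
from rig import env
print(env.close_job())"
```

```text
the job is handed in; nothing more can be done
None
```

I handed the job in with two boards standing against the end wall, the third left in the rack, and the wedge gripped and jammed under about 35 N, its point about 23 mm above the bed; the hand-in call returned no verdict.

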